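# Load the take-up spool on the bench winder and set its brake

### The job

Put the empty wide spool on the upright spindle of the bench winder, fully down on its seat, and let go of it. Then set the spool brake: turn the winder's knob clockwise (seen from above) until it clicks over into its second position, about 60 degrees on, and stays there. Leave the slim spool, the bottle and the screwdriver where they are.

Things in the scene. Friction and masses are not known exactly. Their poses are not given: they have to be found in the camera images.
- winder: The bench winder, fixed to the bench: a low grey housing 110 (x) by 270 (y) by 30 mm high, with the spindle near its +y end and the knob near its -y end, 150 mm apart. Origin: centre of its underside; x and y along its short and long sides, z up.
- spindle_seat (a point): Centre of the top face of the seat, an aluminium disc 48 mm across that stands 12 mm above the housing (42 mm above the bench). The spool's lower flange must rest on it. The steel spindle rises from here: 14 mm diameter, 48 mm tall, the upper 10 mm tapering to 5 mm. Axes as the winder's.
- spindle_tip (a point): Top end of the spindle, on its axis, 48 mm above the seat.
- brake_knob (a joint): Turn of the brake knob in rad, growing clockwise seen from above, 0 to 1.1 between its stops. An over-centre spring snaps it to either stop: 0 (brake off, where it starts) or 1.1 (brake set). Dead centre is at 0.55; it takes about 0.15 N m to turn.
- knob_grip (a point): On the axis of the brake knob, 50 mm above the bench: an aluminium disc 48 mm across and 8 mm high on the housing, with an upright black grip bar on it 46 mm long (point x axis), 12 mm thick (y) and 22 mm high, top 60 mm above the bench. A white line on the bar marks its pointing end (-x); two white dots on the housing mark its two positions. Axes turn with the knob.
- spool: The empty wide spool to be loaded, grey plastic, about 60 g, standing upright on the bench: two flanges 60 mm across and 6 mm thick, on a core 32 mm across, 40 mm high overall, through bore 18 mm. The same either way up. Origin: centre of its underside, z along its axis.
- spool_center (a point): The middle of the wide spool, on its axis, 20 mm above its underside.
- slim_spool: Bystander: a slimmer, taller grey spool, flanges 42 mm across, 60 mm high, bore only 10 mm (does not fit the spindle), upright on the bench. Origin: centre of its underside.
- bottle: Bystander: a white plastic bottle 54 mm across and 120 mm tall, upright, beyond the winder. Origin: centre of its underside.
- screwdriver: Bystander: a screwdriver lying flat on the bench to the robot's right. Origin: under its middle.
Not all that is in view belongs to the job. Leave any blue or pink look-alike of the spool alone.

How it is judged:
On the way, in this order (a step that is already met when the one before it is completed fails the run):
1. the wide spool is on the spindle, down on the seat, and let go, with the brake still off (horizontal distance between spool_center and spindle_seat below 0.005 m and z of spool_center in the frame of spindle_seat below 0.0235 m and angle between the z axis of spool and the z axis of winder, either way round below 0.07 rad and contact force between the fingers and spool below 0.3 N), for 0.2 s.
2. the knob has clicked over into its second position (value of joint brake_knob above 0.95 rad), for 0.2 s.
At the end, for the whole second after the job is handed in: The wide spool stands at rest on the spindle, flush on its seat (underside within 3.5 mm of the seat, centred within 5 mm, tilted under 4 degrees), and the knob stays in its second position (above 0.95 rad), put there after the spool was let go (horizontal distance between spool_center and spindle_seat below 0.005 m and z of spool_center in the frame of spindle_seat below 0.0235 m and angle between the z axis of spool and the z axis of winder, either way round below 0.07 rad and linear speed of spool below 0.02 m/s and value of joint brake_knob above 0.95 rad); the robot touches nothing.
It fails at once if the slim spool is moved by more than 30 mm (distance of slim_spool from where it was at the start of the episode above 0.03 m).
It fails at once if the bottle is moved by more than 30 mm (distance of bottle from where it was at the start of the episode above 0.03 m).
It fails at once if the screwdriver is moved by more than 30 mm (distance of screwdriver from where it was at the start of the episode above 0.03 m).
It also fails if it takes over 53 s, if anything falls off the work surface, if the arm or the gripper's body presses on something with over 40 N, if the wrist force passes 120 N, or if a joint passes its speed limit or range.

### The arm

A 7-joint arm with a two-finger parallel gripper is mounted at the origin on the work surface. World frame = base frame: x ahead of the robot, y to its left, z up, the work surface at z = 0. Lengths are in m, angles in rad, forces in N, time in s.
With the tool pointing down it reaches from about 0.425 to 0.875 m from the base axis. Payload 4.7 kg.
Tool frame: the origin (TCP) lies on the centre line of the jaws, within the pads' length; the fingertips stand 14 mm ahead of it and the grasp point (between the pads) lies 5 mm behind it; z points along the fingers, y is the line along which they close (so a half turn about z gives the same grasp; the last joint's range is limited). The gripper opens to 87 mm and grips with 3 to 60 N. Pads are 19 mm wide; open, the fingers measure 117 mm over their backs; the gripper's body (75 mm by 190 mm) begins 51 mm behind the grasp point.
Start: joints at [1.326, 0.321, -0.07, 1.45, 0.023, 1.371, -0.057], TCP at [0.166, -0.628, 0.215] pointing down, gripper open.
Joint ranges: [-2.86, 2.86], [-0.3, 2.09], [-1.38, 1.24], [0.06, 2.45], [-1.56, 4.7], [0.09, 2.05], [-2.69, 2.69]. Speed limits (rad/s): [2.57, 2.57, 3.14, 3.14, 3.14, 3.14, 3.14].

### API

Orientations are given as a rotation vector (axis times angle).
In Python, from bench import ctrl gives the robot as it stands.
- The arm moves only by the tool send_rows, never from a script. Its argument "steps" is a list of rows, each an object of numbers: "tx", "ty", "tz": the shift along the tool's x, y, z in units of 60 mm (1.0 is 60 mm); "turn": the turn about the tool's z in units of 8 degrees (1.0 is 8 degrees); "grip": the opening, from 0 (shut) to 1 (fully open). A call has 1 to 12 rows; each row shifts and turns the commanded pose from where the row before left it, along the tool's axes as they then stand; what a row does not reach is not made up. A row lasts 1/8 s, in which the tool goes at most 62.5 mm and 10.7 degrees, less where a joint would pass 70% of its speed; a pose out of reach is approached as far as the arm can. A call is refused whole if a number of a shift passes 1 or a number of a turn 1, either way. A call with a gripper value outside its range is refused whole. The fingers move at their own pace and stop on an object; "newtons" is the grip in N (left out, the last holds). Time passes only in rows, so rows that do not move let the fingers close. It gives the time, the measured TCP pose, the force, the opening and the grip force at its end, in the units of the state.
- ctrl.get_state(): the state, without advancing time (a new reading comes with each control period).
- ctrl.get_image(name): name is "scene" or "top"; returns a dict with "pixels" (384x512x3 uint8, red, green, blue), "K" (3x3 intrinsics, pixels), "cam_to_world" (4x4, takes a point from camera to world coordinates). Camera axes: x right, y down, z forward; pixel columns grow to the right and rows downward; lengths in m; the calibration is good to about 2 mm. A picture is of the moment at which its call begins. There is no depth.
- ctrl.close_job(): hands the job in; it is judged then, once.
The state is a dict: "time": time; "joint_positions": joint angles; "qd": joint speeds; "joint_torque": joint torques, N m; "position": TCP position; "tool_rot": TCP orientation; "ft_force": force on the tool from outside, world axes, zero at the start; "torque": the same for the moment, N m; "grip_width": opening from 0.0 (shut) to 1.0 (fully open); "grip_force": force on a finger pad.
Only numpy, scipy, OpenCV 4.12 (cv2) and the standard library are available. Lean on these libraries where they do the work, as an engineer would, in place of code of your own. Each camera call takes 0.05 s, during which the arm holds its last target. There are 200 camera calls.

## Working session

There is one attempt and no reset: what is moved stays moved. The work goes in short steps, Python scripts to look and compute and a tool call to move; the robot and the scene stay as the last step left them, time stands still between calls to the robot, and variables do not carry over. Pictures are saved under pics/ and viewed, at most 10 in all, crops included, and the job is handed in when it is done.

Besides the shell and the picture viewer there is one more tool, called after "Call:" as name([rows], argument=value, ...), one row to a line, values as JSON. send_rows: Moves the arm, as the interface text tells. Its arguments: {"type":"object","properties":{"steps":{"type":"array"},"newtons":{"type":"number"}},"required":["steps"]}

```bash
mkdir -p pics; cat > h.py <<'E'
import numpy as np, cv2
from bench import ctrl
def shot(n,f):
    d=ctrl.get_image(n); cv2.imwrite('pics/'+f+'.png',cv2.cvtColor(d['pixels'],cv2.COLOR_RGB2BGR)); np.savez('pics/'+f,**d); return d
def ray(d,u,v,z):
    T=np.array(d['cam_to_world']);r=T[:3,:3]@np.linalg.solve(np.array(d['K']),[u,v,1.]);o=T[:3,3]
    return o+r*(z-o[2])/r[2]
def proj(d,p):
    T=np.linalg.inv(np.array(d['cam_to_world']));q=np.array(d['K'])@(T[:3,:3]@p+T[:3,3]);return q[:2]/q[2]
E
python3 - <<'E'
from h import *
a=shot('top','t0');b=shot('scene','s0')
for d in(a,b):print(d['K'],d['cam_to_world'])
print(ctrl.get_state())
E
```

```text
[[354.96959107   0.         254.91915459]
 [  0.         354.96959107 192.86751903]
 [  0.           0.           1.        ]] [[-0.02187447 -0.98924887  0.14459661  0.46016854]
 [-0.99969468  0.02330547  0.00820986 -0.03253526]
 [-0.01149148 -0.14437287 -0.98945663  0.98777753]
 [ 0.          0.          0.          1.        ]]
[[477.87836698   0.         254.83254265]
 [  0.         477.87836698 197.83978584]
 [  0.           0.           1.        ]] [[ 0.75244632  0.4213831  -0.50622209  1.30799349]
 [ 0.65831464 -0.50579384  0.5574894  -0.78019644]
 [-0.02112741 -0.75273426 -0.65798538  0.98863508]
 [ 0.          0.          0.          1.        ]]
{'time': 0.1, 'joint_positions': array([ 1.32607175,  0.32174989, -0.07008873,  1.45155589,  0.02261598,
        1.3708165 , -0.05691913]), 'qd': array([ 1.80588143e-04, -4.98922668e-03, -9.74590120e-04, -1.50553541e-03,
        1.56512339e-04, -1.56933484e-05,  4.84991330e-04]), 'joint_torque': array([-1.94095164e-04, -4.92568374e+01, -4.05911906e-01, -3.13400209e+01,
       -6.42851391e-02,  3.94415448e-02,  8.72766827e-05]), 'position': array([ 0.16618039, -0.62786364,  0.21406883]), 'tool_rot': array([-3.11362269e+00, -4.05230611e-01,  5.21829091e-04]), 'ft_force': array([ 0.19277113, -0.45512485, -0.02691838]), 'torque': array([-0.02812134,  0.02199142,  0.00050761]), 'grip_force': 0.0, 'grip_width': 1.0003747700858683}
```

View pics/t0.png

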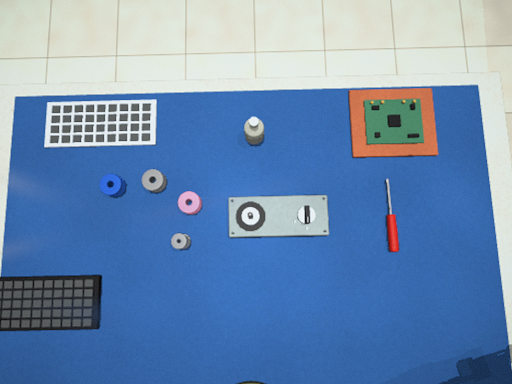

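View pics/s0.png

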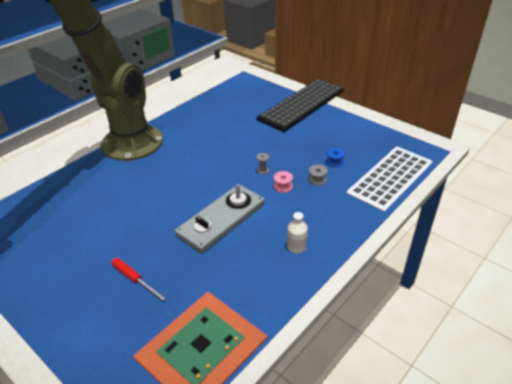

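The top view shows the candidates: grey wide spool (153,180), grey slim spool (180,241), blue (112,185) and pink (189,203). I choose (153,180), grey and wide. The winder's spindle is at (250,215) and its knob at (306,214). In the scene view these are the spool (317,174), the spindle tip (239,187) and the knob (202,222).

```bash
python3 - <<'E'
from h import *
a=np.load('pics/t0.npz');b=np.load('pics/s0.npz')
def crop(d,u,v,w,h,s):
    p=cv2.cvtColor(d['pixels'],cv2.COLOR_RGB2BGR)[v:v+h,u:u+w];return cv2.resize(p,None,fx=s,fy=s,interpolation=cv2.INTER_CUBIC)
c1=crop(a,90,160,250,90,3); c2=cv2.resize(crop(b,170,140,190,120,4),(475,300)); 
o=np.zeros((580,760,3),np.uint8);o[:270,:750]=c1;o[275:575,:475]=c2;o[275:485,480:690]=crop(a,285,194,42,42,5)
cv2.imwrite('pics/c0.png',o)
# masks: not-blue table
for n,d in(('top',a),('scene',b)):
    hsv=cv2.cvtColor(d['pixels'],cv2.COLOR_RGB2HSV)
    m=((hsv[...,1]<110)).astype(np.uint8)
    k,l,st,ce=cv2.connectedComponentsWithStats(m)
    for i in range(1,k):
        if 80<st[i,4]<6000: print(n,st[i],ce[i].round(1))
    if n=='top':
        for i in range(1,k):
            u,v,w,h,ar=st[i]
            if 2000<ar<6000 and abs(ce[i][1]-215)<15:
                r=cv2.minAreaRect(np.argwhere(l==i)[:,::-1].astype(np.float32));print(r)
                for q in cv2.boxPoints(r):print('corner',q,ray(d,*q,0.03).round(4))
E
```

```text
top [395  88  44  68 105] [427.1 110.3]
top [  44   99  113   49 5115] [100.5 123.1]
top [364  98  56  14 137] [397.5 101.8]
top [387 112  15  15 174] [394.1 119.9]
top [244 116  20  29 457] [253.7 130.2]
top [141 169  26  24 456] [153.6 180.4]
top [386 178   6  38 110] [388.6 196.7]
top [177 191  25  24 455] [189.4 202.5]
top [ 228  195  101   43 4094] [278.1 215.8]
top [171 233  20  16 269] [180.2 240.7]
((278.05413818359375, 215.7725372314453), (41.05978775024414, 99.90025329589844), 88.63607025146484)
corner [227.6295  196.43741] [0.5921 0.05   0.03  ]
corner [327.50143 194.05951] [ 0.5922 -0.2218  0.03  ]
corner [328.47876 235.10767] [ 0.4814 -0.2188  0.03  ]
corner [228.60684 237.48557] [0.481  0.0486 0.03  ]
scene [  0 110   9  25 126] [  2.7 124.3]
scene [ 346  146   87   66 2841] [389.3 177.9]
scene [256 153  13  22 205] [262.3 162.8]
scene [308 164  20  21 341] [317.5 174.2]
scene [273 170  21  23 306] [283.1 179.5]
scene [ 175  184   90   69 2861] [218.9 217.6]
scene [287 211  21  43 713] [296.9 233.5]
scene [111 257  54  44 208] [143.2 282.9]
scene [132 291 136  93 429] [203.3 333.7]
scene [ 156  308   89   76 1572] [201.7 345.8]
scene [   0  313   63   71 2312] [ 20.8 359.4]
```

View pics/c0.png

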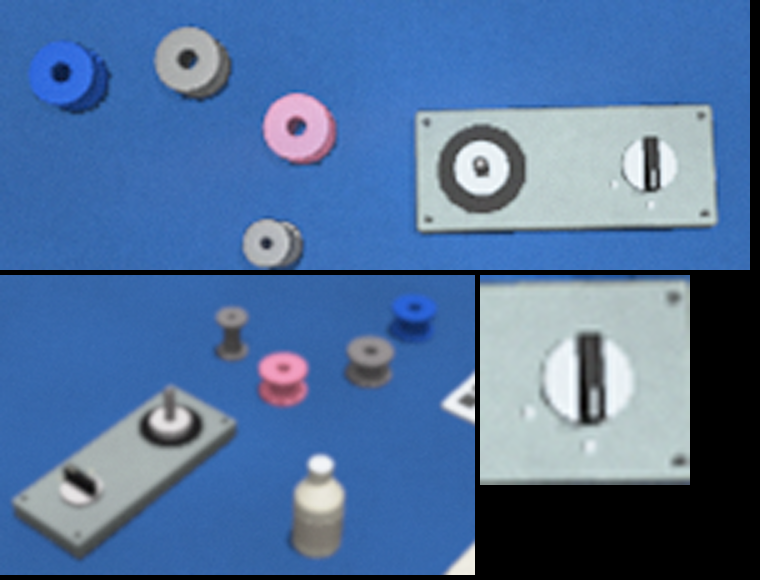

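The crop confirms the choice. The wide grey spool's bore is at about (152,180) in the top view, its flange is as wide as the pink and blue ones, and the slim spool is clearly narrower. The white line on the knob points to -x, and the second dot lies clockwise from it.

```bash
cat >> h.py <<'E'
def blob(d,u,v,r,lo,hi,near=True):
    g=cv2.resize(cv2.cvtColor(d['pixels'],cv2.COLOR_RGB2HSV),None,fx=4,fy=4,interpolation=cv2.INTER_CUBIC)
    m=cv2.inRange(g,lo,hi);w=np.zeros_like(m);cv2.circle(w,(int(4*u),int(4*v)),int(4*r),255,-1);m&=w
    c=max(cv2.findContours(m,cv2.RETR_EXTERNAL,cv2.CHAIN_APPROX_NONE)[0],key=cv2.contourArea)
    c=cv2.convexHull(c); e=cv2.fitEllipse(c);s=lambda p:((np.array(p)+.5)/4-.5)
    return s(e[0]),np.array(e[1])/4
def tri(d1,p1,d2,p2):
    A=[];B=[]
    for d,p in((d1,p1),(d2,p2)):
        o=d['cam_to_world'][:3,3];r=ray(d,*p,0)-o;r/=np.linalg.norm(r);P=np.eye(3)-np.outer(r,r);A.append(P);B.append(P@o)
    return np.linalg.lstsq(np.vstack(A),np.hstack(B),rcond=None)[0]
E
python3 - <<'E'
from h import *
a=np.load('pics/t0.npz');b=np.load('pics/s0.npz')
def rep(n,d,z,*k):
    c,s=blob(d,*k);P=ray(d,*c,z);f=d['K'][0,0]/np.linalg.norm(P-d['cam_to_world'][:3,3]);print(n,c.round(2),'diam mm',(s/f*1000).round(1),P.round(4));return c
x=rep('bore top',a,.04,152.3,180,5,(0,0,0),(180,255,105))
y=rep('spool flange top view',a,.04,152.3,180,14,(0,0,140),(180,80,255))
b2=rep('bore scene',b,.04,318,170,6,(0,0,0),(180,255,75))
print('tri bore',tri(a,x,b,b2))
rep('seat top',a,.042,250.5,215.5,10,(0,0,205),(180,60,255))
rep('ring top',a,.03,250.5,215.5,17,(0,0,0),(180,255,120))
rep('knobdisc top',a,.038,306.5,214.5,11,(0,0,215),(180,60,255))
t=rep('tip top',a,.09,250.3,215.5,4,(0,0,0),(180,255,170))
for (u,v,d,n) in((239,187,b,'scene'),(250,215,a,'top')):
    print(n);print(cv2.cvtColor(d['pixels'],cv2.COLOR_RGB2GRAY)[v-6:v+9,u-7:u+8])
print(proj(b,np.array([.5365,-.0099,.09])),proj(a,np.array([.5365,-.0099,.09])))
E
```

```text
bore top [151.99 179.21] diam mm [16.7 18.3] [0.6428 0.2547 0.04  ]
spool flange top view [151.87 179.19] diam mm [58.4 62.7] [0.6429 0.255  0.04  ]Traceback (most recent call last):
  File "<stdin>", line 7, in <module>
  File "<stdin>", line 4, in rep
  File "h.py", line 13, in blob
    c=max(cv2.findContours(m,cv2.RETR_EXTERNAL,cv2.CHAIN_APPROX_NONE)[0],key=cv2.contourArea)
ValueError: max() iterable argument is empty
```

Call:
send_rows([
  {"turn": 1,"grip": 1},
  {"turn": 0.85},
  {"tx": 0.4,"ty": -0.74},
  {"tx": 0.4,"ty": -0.74},
  {"tx": 0.4,"ty": -0.74},
  {"tx": 0.4,"ty": -0.74},
  {"tx": 0.4,"ty": -0.74},
  {"tx": 0.4,"ty": -0.74},
  {"tx": 0.4,"ty": -0.74},
  {"tx": 0.4,"ty": -0.74},
  {"tx": 0.4,"ty": -0.74},
  {"tx": 0.4,"ty": -0.74},
])

```text
validation failed for argument at $.st...
```

```bash
cat >> h.py <<'E'
from scipy.spatial.transform import Rotation as Ro
def go(x,y,z):
    s=ctrl.get_state();R=Ro.from_rotvec(s['tool_rot']).as_matrix()
    print('t',s['time'],'pos',s['position'].round(4),'yaw',np.degrees(np.arctan2(R[1,0],R[0,0])).round(2),'tilt',R[:,2].round(4),'q',s['joint_positions'].round(2),'w',s['grip_width'],s['grip_force'],s['ft_force'].round(2),'units',(R.T@(np.array([x,y,z])-s['position'])/.06).round(3))
E
python3 - <<'E'
from h import *
a=np.load('pics/t0.npz');b=np.load('pics/s0.npz')
def rep(n,d,z,*k):
    c,s=blob(d,*k);P=ray(d,*c,z);f=d['K'][0,0]/np.linalg.norm(P-d['cam_to_world'][:3,3]);print(n,c.round(2),'diam mm',(s/f*1000).round(1),P.round(4));return c
for A in (('seat top',a,.042,250.5,215.5,10,(0,0,205),(180,60,255)),
('ring top',a,.03,250.5,215.5,17,(0,0,0),(180,255,120)),
('knobdisc top',a,.038,306.5,214.5,11,(0,0,215),(180,60,255)),
('tip top',a,.09,250.3,215.5,4,(0,0,0),(180,255,170))):
    try: rep(*A)
    except Exception as e: print(A[0],e)
for (u,v,d,n) in((239,187,b,'scene'),(250,215,a,'top')):
    print(n);print(cv2.cvtColor(d['pixels'],cv2.COLOR_RGB2GRAY)[v-6:v+9,u-7:u+8])
go(.643,.255,.10)
E
```

```text
seat top [250.04 215.53] diam mm [46.7 47. ] [ 0.5376 -0.0103  0.042 ]
ring top [250.17 216.02] diam mm [78.3 79.8] [ 0.5372 -0.0104  0.03  ]
knobdisc top [301.67 214.23] diam mm [21.  43.5] [ 0.5383 -0.1485  0.038 ]
tip top [249.96 215.31] diam mm [13.2 18.3] [ 0.5342 -0.0113  0.09  ]
scene
[[ 96  96  97  98  96  96  95  97  97  95  96  98  97  97  99]
 [ 96  96  98  99  98  97 100  97  98  96  96  96  95  96  95]
 [ 98 100  99 100 103 110 114 108 102  96  97  95  97  97  97]
 [ 97  97  98 105 117 129 132 126 117 106 100  98  97  96  98]
 [ 97  97 103 111 125 137 136 133 135 130 117 105 101  98  97]
 [101 108 112 116 122 127 125 133 147 153 143 127 115 104  99]
 [116 130 135 123 114 116 114 128 151 166 162 152 140 125 113]
 [140 154 153 129 109 103 106 122 152 167 172 168 161 150 137]
 [161 168 160 135 107  99 100 120 148 168 171 170 170 166 161]
 [172 171 162 135 107  96  96 111 143 160 166 167 170 170 171]
 [166 164 155 131 104  93  91 107 130 145 150 152 158 164 168]
 [153 154 155 136 105  94  93 107 137 147 147 136 130 138 152]
 [153 176 184 159 121  93  92 117 161 182 181 157 1
[... 591 characters left out ...]
37 238 240 209 110  73  76  67  69 210 242 237 238 239]
 [239 238 238 239 235 166  67  60  66 117 217 242 239 237 238]
 [242 239 237 238 242 196 106 105 126 149 222 240 238 237 241]
 [244 238 237 238 240 231 221 222 226 226 233 237 237 238 244]
 [236 242 238 238 237 238 241 240 240 240 240 237 237 241 237]
 [169 235 242 238 239 237 237 237 237 238 239 237 241 237 185]
 [ 92 165 234 243 240 241 237 239 238 238 239 243 240 185 101]
 [ 69  88 150 211 242 244 243 242 243 243 246 227 162  98  72]]
t 0.1 pos [ 0.1662 -0.6279  0.2141] yaw 14.83 tilt [-6.0e-04  1.7e-03 -1.0e+00] q [ 1.33  0.32 -0.07  1.45  0.02  1.37 -0.06] w 1.0003747700858683 0.0 [ 0.19 -0.46 -0.03] units [ 11.449 -12.187   1.921]
```

Call:
send_rows([
  {"tx": 0,"ty": 0,"tz": 0,"turn": 1,"grip": 1},
  {"tx": 0,"ty": 0,"tz": 0,"turn": 0.85,"grip": 1},
  {"tx": 0.4,"ty": -0.74,"tz": 0,"turn": 0,"grip": 1},
  {"tx": 0.4,"ty": -0.74,"tz": 0,"turn": 0,"grip": 1},
  {"tx": 0.4,"ty": -0.74,"tz": 0,"turn": 0,"grip": 1},
  {"tx": 0.4,"ty": -0.74,"tz": 0,"turn": 0,"grip": 1},
  {"tx": 0.4,"ty": -0.74,"tz": 0,"turn": 0,"grip": 1},
  {"tx": 0.4,"ty": -0.74,"tz": 0,"turn": 0,"grip": 1},
])

```text
time: 1.1
position: [0.3107, -0.3602, 0.2147]
tool_rot: [-3.141, -0.001, 0.0]
ft_force: [0.9, -0.2, 0.9]
grip_width: 1.0
grip_force: 0.0
```

Call:
send_rows([
  {"tx": 0.45,"ty": -0.84,"tz": 0,"turn": 0,"grip": 1},
  {"tx": 0.45,"ty": -0.84,"tz": 0,"turn": 0,"grip": 1},
  {"tx": 0.45,"ty": -0.84,"tz": 0,"turn": 0,"grip": 1},
  {"tx": 0.45,"ty": -0.84,"tz": 0,"turn": 0,"grip": 1},
  {"tx": 0.45,"ty": -0.84,"tz": 0,"turn": 0,"grip": 1},
  {"tx": 0.45,"ty": -0.84,"tz": 0,"turn": 0,"grip": 1},
  {"tx": 0.45,"ty": -0.84,"tz": 0,"turn": 0,"grip": 1},
  {"tx": 0.45,"ty": -0.84,"tz": 0,"turn": 0,"grip": 1},
  {"tx": 0.45,"ty": -0.84,"tz": 0,"turn": 0,"grip": 1},
  {"tx": 0.45,"ty": -0.84,"tz": 0,"turn": 0,"grip": 1},
  {"tx": 0.45,"ty": -0.84,"tz": 0,"turn": 0,"grip": 1},
  {"tx": 0.45,"ty": -0.84,"tz": 0,"turn": 0,"grip": 1},
])

```text
time: 2.6
position: [0.6347, 0.2441, 0.2142]
tool_rot: [3.141, -0.001, -0.001]
ft_force: [2.2, -0.7, 1.1]
grip_width: 0.998
grip_force: 0.0
```

Call:
send_rows([
  {"tx": 0,"ty": 0,"tz": 0.9,"turn": 0,"grip": 1},
  {"tx": 0,"ty": 0,"tz": 0.9,"turn": 0,"grip": 1},
  {"tx": 0,"ty": 0,"tz": 0,"turn": 0,"grip": 1},
])

```text
time: 2.98
position: [0.6305, 0.241, 0.1016]
tool_rot: [3.138, 0.001, -0.015]
ft_force: [0.3, -0.4, 0.0]
grip_width: 0.998
grip_force: 0.0
```

```bash
python3 - <<'E'
from h import *
go(.643,.255,.022)
E
```

```text
t 2.975 pos [0.6305 0.241  0.1016] yaw 0.05 tilt [-0.0097 -0.0039 -0.9999] q [ 0.15  0.58 -0.78  1.48  0.41  1.26 -2.25] w 0.9979103828225244 0.0 [ 0.26 -0.36  0.  ] units [ 0.221 -0.238  1.324]
```

Call:
send_rows([
  {"tx": 0,"ty": 0,"tz": 0,"turn": -1,"grip": 1},
  {"tx": 0,"ty": 0,"tz": 0,"turn": -1,"grip": 1},
  {"tx": 0,"ty": 0,"tz": 0,"turn": -1,"grip": 1},
  {"tx": 0,"ty": 0,"tz": 0,"turn": -1,"grip": 1},
  {"tx": 0,"ty": 0,"tz": 0,"turn": -1,"grip": 1},
  {"tx": 0,"ty": 0,"tz": 0,"turn": -1,"grip": 1},
  {"tx": 0,"ty": 0,"tz": 0,"turn": -1,"grip": 1},
  {"tx": 0,"ty": 0,"tz": 0,"turn": -1,"grip": 1},
  {"tx": 0,"ty": 0,"tz": 0,"turn": -1,"grip": 1},
  {"tx": 0,"ty": 0,"tz": 0,"turn": -1,"grip": 1},
  {"tx": 0,"ty": 0,"tz": 0,"turn": -1,"grip": 1},
  {"tx": 0,"ty": 0,"tz": 0,"turn": -1,"grip": 1},
])

```text
time: 4.47
position: [0.6355, 0.2428, 0.1102]
tool_rot: [2.097, 2.337, 0.004]
ft_force: [0.4, 0.1, 0.4]
grip_width: 0.998
grip_force: 0.0
```

Call:
send_rows([
  {"tx": 0,"ty": 0,"tz": 0,"turn": -1,"grip": 1},
  {"tx": 0,"ty": 0,"tz": 0,"turn": -1,"grip": 1},
  {"tx": 0,"ty": 0,"tz": 0,"turn": -1,"grip": 1},
  {"tx": 0,"ty": 0,"tz": 0,"turn": -1,"grip": 1},
  {"tx": 0,"ty": 0,"tz": 0,"turn": -1,"grip": 1},
  {"tx": 0,"ty": 0,"tz": 0,"turn": -1,"grip": 1},
  {"tx": 0,"ty": 0,"tz": 0,"turn": -1,"grip": 1},
  {"tx": 0,"ty": 0,"tz": 0,"turn": -1,"grip": 1},
  {"tx": 0,"ty": 0,"tz": 0,"turn": -1,"grip": 1},
  {"tx": 0,"ty": 0,"tz": 0,"turn": -1,"grip": 1},
  {"tx": 0,"ty": 0,"tz": 0,"turn": -0.5,"grip": 1},
  {"tx": 0,"ty": 0,"tz": 0,"turn": 0,"grip": 1},
])

```text
time: 5.98
position: [0.6353, 0.2425, 0.1094]
tool_rot: [0.004, 3.139, 0.001]
ft_force: [0.2, -0.8, -1.2]
grip_width: 1.001
grip_force: 0.0
```

```bash
python3 - <<'E'
from h import *
go(.643,.255,.022)
E
```

```text
t 5.975 pos [0.6353 0.2425 0.1094] yaw 179.86 tilt [ 2.5e-03  3.0e-04 -1.0e+00] q [ 0.41  0.86 -1.32  1.47  0.83  1.45  0.65] w 1.0009532564208103 0.0 [ 0.19 -0.77 -1.25] units [-0.123  0.207  1.457]
```

Call:
send_rows([
  {"tx": -0.12,"ty": 0.21,"tz": 0.3,"turn": 0,"grip": 1},
  {"tx": 0,"ty": 0,"tz": 0.3,"turn": 0,"grip": 1},
  {"tx": 0,"ty": 0,"tz": 0,"turn": 0,"grip": 1},
  {"tx": 0,"ty": 0,"tz": 0,"turn": 0,"grip": 1},
])

```text
time: 6.48
position: [0.6413, 0.2552, 0.0715]
tool_rot: [0.001, 3.141, -0.0]
ft_force: [-0.2, -0.2, 0.1]
grip_width: 1.0
grip_force: 0.0
```

```bash
python3 - <<'E'
from h import *
go(.643,.255,.022)
E
```

```text
t 6.475 pos [0.6413 0.2552 0.0715] yaw 179.98 tilt [ 3.e-04 -1.e-04 -1.e+00] q [ 0.37  0.9  -1.28  1.47  0.87  1.41  0.63] w 0.9995394579198851 0.0 [-0.19 -0.17  0.1 ] units [-0.028 -0.004  0.825]
```

Call:
send_rows([
  {"tx": -0.03,"ty": 0,"tz": 0.3,"turn": 0,"grip": 1},
  {"tx": 0,"ty": 0,"tz": 0.3,"turn": 0,"grip": 1},
  {"tx": 0,"ty": 0,"tz": 0.22,"turn": 0,"grip": 1},
  {"tx": 0,"ty": 0,"tz": 0,"turn": 0,"grip": 1},
  {"tx": 0,"ty": 0,"tz": 0,"turn": 0,"grip": 0.5},
  {"tx": 0,"ty": 0,"tz": 0,"turn": 0,"grip": 0.5},
  {"tx": 0,"ty": 0,"tz": 0,"turn": 0,"grip": 0.5},
  {"tx": 0,"ty": 0,"tz": 0,"turn": 0,"grip": 0.5},
], newtons=15)

```text
time: 7.48
position: [0.6431, 0.2558, 0.0223]
tool_rot: [-0.001, 3.141, 0.0]
ft_force: [-0.4, -0.3, 1.1]
grip_width: 0.689
grip_force: 15.0
```

```bash
python3 - <<'E'
from h import *
go(.643,.255,.022)
E
```

```text
t 7.475 pos [0.6431 0.2558 0.0223] yaw -179.98 tilt [ 6.e-04  1.e-04 -1.e+00] q [ 0.36  0.95 -1.24  1.5   0.91  1.34  0.61] w 0.689217574538848 15.00046500004828 [-0.39 -0.33  1.07] units [ 0.002 -0.013  0.005]
```

Call:
send_rows([
  {"tx": 0,"ty": 0,"tz": -0.5,"turn": 0,"grip": 0.5},
  {"tx": 0,"ty": 0,"tz": -0.5,"turn": 0,"grip": 0.5},
  {"tx": 0,"ty": 0,"tz": -0.5,"turn": 0,"grip": 0.5},
  {"tx": 0,"ty": 0,"tz": -0.5,"turn": 0,"grip": 0.5},
  {"tx": 0.3,"ty": -0.75,"tz": 0,"turn": 0,"grip": 0.5},
  {"tx": 0.3,"ty": -0.75,"tz": 0,"turn": 0,"grip": 0.5},
  {"tx": 0.3,"ty": -0.75,"tz": 0,"turn": 0,"grip": 0.5},
  {"tx": 0.3,"ty": -0.75,"tz": 0,"turn": 0,"grip": 0.5},
  {"tx": 0.3,"ty": -0.75,"tz": 0,"turn": 0,"grip": 0.5},
  {"tx": 0.26,"ty": -0.68,"tz": 0,"turn": 0,"grip": 0.5},
  {"tx": 0,"ty": 0,"tz": 0,"turn": 0,"grip": 0.5},
  {"tx": 0,"ty": 0,"tz": 0,"turn": 0,"grip": 0.5},
])

```text
time: 8.98
position: [0.5374, -0.0098, 0.142]
tool_rot: [-0.001, 3.141, -0.0]
ft_force: [-0.8, 0.2, -1.0]
grip_width: 0.683
grip_force: 15.0
```

```bash
python3 - <<'E'
from h import *
a=shot('top','t1');b=shot('scene','s1')
go(.5375,-.0104,.12)
o=np.zeros((400,800,3),np.uint8)
for i,(d,u,v) in enumerate(((a,200,165),(b,190,130))):
    p=cv2.cvtColor(d['pixels'],cv2.COLOR_RGB2BGR)[v:v+100,u:u+100];o[:,400*i:400*i+400]=cv2.resize(p,(400,400),interpolation=cv2.INTER_CUBIC)
cv2.imwrite('pics/c1.png',o)
E
```

```text
t 9.075 pos [ 0.5376 -0.0085  0.142 ] yaw -179.83 tilt [ 5.e-04  7.e-04 -1.e+00] q [ 1.09  0.46 -1.37  1.79  0.47  1.28  1.18] w 0.6898513443332591 15.000036174897105 [-0.39 -0.27 -0.77] units [ 0.002 -0.032  0.367]
```

View pics/c1.png

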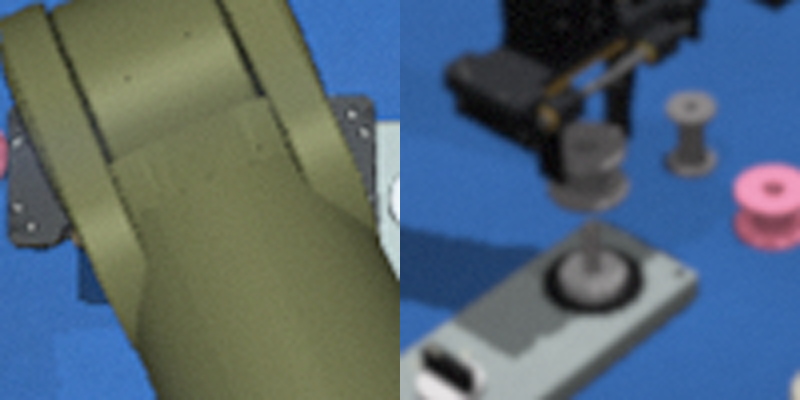

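The scene crop shows the spool held upright above the spindle. Its lower flange is centred near scene px (237,177), and the spindle tip is near (238,186). Next I check their alignment in this view.

```bash
python3 - <<'E'
from h import *
b=np.load('pics/s1.npz');s0=np.load('pics/s0.npz')
for p in([.5375,-.0104,.09],[.5375,-.0104,.07],[.5375,-.0104,.12],[.5375,-.0060,.12],[.5415,-.0104,.12],[.5376,-.0085,.12]):print(p,proj(b,np.array(p)).round(2))
# lower flange width per row; spindle shaft column per row (s0)
h=cv2.cvtColor(b['pixels'],cv2.COLOR_RGB2HSV)
for r in range(174,184):
    m=np.where(h[r,222:255,1]<100)[0]+222
    print(r,m.min() if len(m) else None,m.max() if len(m) else None, end='; ')
g=cv2.cvtColor(s0['pixels'],cv2.COLOR_RGB2GRAY).astype(float)
print()
for r in range(190,197):
    row=g[r,234:244]; w=np.clip(150-row,0,None);print(r,(w*np.arange(234,244)).sum()/w.sum())
for z in(.05,.06,.07,.08):print(z,proj(s0,np.array([.5375,-.0104,z])).round(2))
go(.5375,-.0104,.12)
E
```

```text
[0.5375, -0.0104, 0.09] [236.54 185.1 ]
[0.5375, -0.0104, 0.07] [236.85 190.27]
[0.5375, -0.0104, 0.12] [236.06 177.16]
[0.5375, -0.006, 0.12] [237.09 176.43]
[0.5415, -0.0104, 0.12] [237.07 177.71]
[0.5376, -0.0085, 0.12] [236.53 176.86]
174 228 246; 175 227 246; 176 227 246; 177 227 246; 178 228 246; 179 228 245; 180 229 244; 181 230 243; 182 233 241; 183 None None; 
190 237.37735849056602
191 237.56626506024097
192 237.88709677419354
193 237.5367231638418
194 237.59354838709677
195 237.57894736842104
196 237.51592356687897
0.05 [237.15 195.35]
0.06 [237.   192.82]
0.07 [236.85 190.27]
0.08 [236.69 187.7 ]
t 9.075 pos [ 0.5376 -0.0085  0.142 ] yaw -179.83 tilt [ 5.e-04  7.e-04 -1.e+00] q [ 1.09  0.46 -1.37  1.79  0.47  1.28  1.18] w 0.6898513443332591 15.000036174897105 [-0.39 -0.27 -0.77] units [ 0.002 -0.032  0.367]
```

Call:
send_rows([
  {"tx": -0.01,"ty": 0,"tz": 0.2,"turn": 0,"grip": 0.5},
  {"tx": 0,"ty": 0,"tz": 0.2,"turn": 0,"grip": 0.5},
  {"tx": 0,"ty": 0,"tz": 0.15,"turn": 0,"grip": 0.5},
  {"tx": 0,"ty": 0,"tz": 0.1,"turn": 0,"grip": 0.5},
  {"tx": 0,"ty": 0,"tz": 0.1,"turn": 0,"grip": 0.5},
  {"tx": 0,"ty": 0,"tz": 0,"turn": 0,"grip": 0.5},
])

```text
time: 9.82
position: [0.5378, -0.0102, 0.0965]
tool_rot: [0.001, -3.141, -0.0]
ft_force: [-0.8, -0.2, -1.5]
grip_width: 0.683
grip_force: 15.0
```

```bash
python3 - <<'E'
from h import *
go(.5385,-.0095,.064)
print(ctrl.get_state()['torque'])
E
```

```text
t 9.825 pos [ 0.5378 -0.0102  0.0965] yaw -179.97 tilt [-6.e-04  0.e+00 -1.e+00] q [ 1.04  0.5  -1.31  1.84  0.52  1.21  1.14] w 0.682915018354095 14.99989295611158 [-0.79 -0.18 -1.52] units [-0.012  0.012  0.541]
[ 0.10398759 -0.13416516  0.01954517]
```

Call:
send_rows([
  {"tx": -0.01,"ty": 0.01,"tz": 0.1,"turn": 0,"grip": 0.5},
  {"tx": 0,"ty": 0,"tz": 0.1,"turn": 0,"grip": 0.5},
  {"tx": 0,"ty": 0,"tz": 0.1,"turn": 0,"grip": 0.5},
  {"tx": 0,"ty": 0,"tz": 0,"turn": 0,"grip": 0.5},
])

```text
time: 10.32
position: [0.5382, -0.0096, 0.0782]
tool_rot: [0.001, -3.141, -0.0]
ft_force: [-0.7, -0.5, -1.6]
grip_width: 0.685
grip_force: 15.0
```

Call:
send_rows([
  {"tx": 0,"ty": 0,"tz": 0.1,"turn": 0,"grip": 0.5},
  {"tx": 0,"ty": 0,"tz": 0.08,"turn": 0,"grip": 0.5},
  {"tx": 0,"ty": 0,"tz": 0,"turn": 0,"grip": 0.5},
  {"tx": 0,"ty": 0,"tz": 0,"turn": 0,"grip": 0.5},
])

```text
time: 10.82
position: [0.5386, -0.0096, 0.0681]
tool_rot: [-0.001, 3.142, -0.0]
ft_force: [-0.7, 0.4, -0.1]
grip_width: 0.683
grip_force: 15.0
```

```bash
python3 - <<'E'
from h import *
go(.5385,-.0095,.064)
print(ctrl.get_state()['torque'])
E
```

```text
t 10.825 pos [ 0.5386 -0.0096  0.0681] yaw -179.97 tilt [ 0. -0. -1.] q [ 1.    0.53 -1.27  1.87  0.55  1.16  1.11] w 0.6834983047459807 14.99991885619238 [-0.75  0.38 -0.12] units [0.002 0.001 0.068]
[ 0.06153892 -0.15151121  0.02534662]
```

Call:
send_rows([
  {"tx": 0,"ty": 0,"tz": 0.05,"turn": 0,"grip": 0.5},
  {"tx": 0,"ty": 0,"tz": 0,"turn": 0,"grip": 0.5},
  {"tx": 0,"ty": 0,"tz": 0,"turn": 0,"grip": 0.5},
])

```text
time: 11.2
position: [0.5386, -0.0096, 0.0651]
tool_rot: [-0.001, 3.142, -0.0]
ft_force: [0.4, 0.2, -1.3]
grip_width: 0.681
grip_force: 15.0
```

Call:
send_rows([
  {"tx": 0,"ty": 0,"tz": 0,"turn": 0,"grip": 1},
  {"tx": 0,"ty": 0,"tz": 0,"turn": 0,"grip": 1},
  {"tx": 0,"ty": 0,"tz": 0,"turn": 0,"grip": 1},
  {"tx": 0,"ty": 0,"tz": 0,"turn": 0,"grip": 1},
])

```text
time: 11.7
position: [0.5387, -0.0096, 0.0651]
tool_rot: [-0.001, 3.141, -0.0]
ft_force: [0.6, -0.1, 0.3]
grip_width: 0.981
grip_force: 0.0
```

Call:
send_rows([
  {"tx": 0,"ty": 0,"tz": -0.3,"turn": 0,"grip": 1},
  {"tx": 0,"ty": 0,"tz": -0.4,"turn": 0,"grip": 1},
  {"tx": 0,"ty": 0,"tz": -0.4,"turn": 0,"grip": 1},
  {"tx": 0,"ty": 0,"tz": -0.4,"turn": 0,"grip": 1},
  {"tx": 0,"ty": 0,"tz": 0,"turn": 0,"grip": 1},
])

```text
time: 12.32
position: [0.5405, -0.0092, 0.1583]
tool_rot: [-0.001, 3.136, -0.002]
ft_force: [-0.2, 0.4, -0.1]
grip_width: 0.993
grip_force: 0.0
```

```bash
python3 - <<'E'
from h import *
b=shot('scene','s2');a=shot('top','t2')
go(.5385,-.160,.056)
o=np.zeros((400,800,3),np.uint8)
for i,(d,u,v) in enumerate(((a,220,165),(b,170,150))):
    p=cv2.cvtColor(d['pixels'],cv2.COLOR_RGB2BGR)[v:v+100,u:u+100];o[:,400*i:400*i+400]=cv2.resize(p,(400,400),interpolation=cv2.INTER_CUBIC)
cv2.imwrite('pics/c2.png',o)
E
```

```text
t 12.425 pos [ 0.5388 -0.0098  0.1557] yaw -179.99 tilt [ 0.001 -0.001 -1.   ] q [ 1.08  0.41 -1.33  1.78  0.41  1.29  1.22] w 0.9980375175634731 0.0 [ 0.17 -0.46 -0.46] units [ 0.007 -2.502  1.664]
```

View pics/c2.png

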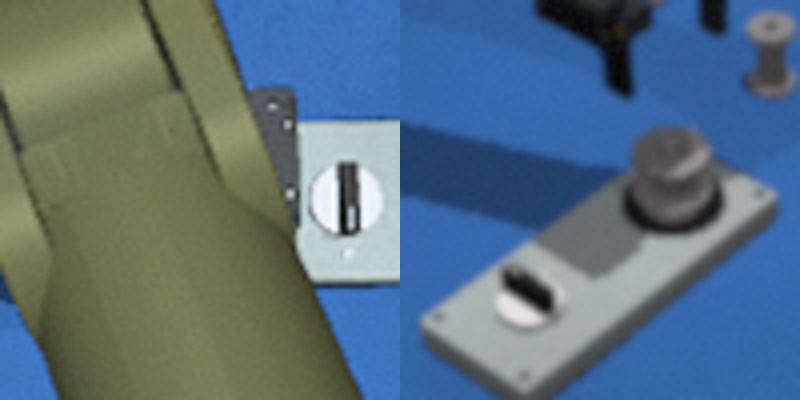

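The scene crop shows the spool down on its seat, upright and released, with the knob still pointing along -x. In the top view the knob disc is centred near (306.4,214.9), which gives about (0.538,-0.160) and matches the 150 mm spacing.

Call:
send_rows([
  {"tx": 0,"ty": -0.5,"tz": 0,"turn": 0,"grip": 1},
  {"tx": 0,"ty": -0.5,"tz": 0,"turn": 0,"grip": 1},
  {"tx": 0,"ty": -0.5,"tz": 0,"turn": 0,"grip": 1},
  {"tx": 0,"ty": -0.5,"tz": 0,"turn": 0,"grip": 1},
  {"tx": 0,"ty": -0.5,"tz": 0,"turn": 0,"grip": 1},
  {"tx": 0,"ty": 0,"tz": 0.4,"turn": 0,"grip": 1},
  {"tx": 0,"ty": 0,"tz": 0.4,"turn": 0,"grip": 1},
  {"tx": 0,"ty": 0,"tz": 0.4,"turn": 0,"grip": 0.6},
  {"tx": 0,"ty": 0,"tz": 0,"turn": 0,"grip": 0.6},
  {"tx": 0,"ty": 0,"tz": 0,"turn": 0,"grip": 0.6},
], newtons=25)

```text
time: 13.68
position: [0.539, -0.1593, 0.0835]
tool_rot: [-0.001, 3.141, 0.0]
ft_force: [1.2, -0.4, 0.9]
grip_width: 0.746
grip_force: 0.0
```

```bash
python3 - <<'E'
from h import *
go(.538,-.160,.056)
E
```

```text
t 13.675 pos [ 0.539  -0.1593  0.0835] yaw -179.95 tilt [ 3.e-04  3.e-04 -1.e+00] q [ 1.22  0.53 -1.22  1.8   0.54  1.2   1.41] w 0.7463263243134293 0.0 [ 1.18 -0.36  0.86] units [ 0.016 -0.011  0.458]
```

Call:
send_rows([
  {"tx": 0.01,"ty": -0.01,"tz": 0.25,"turn": 0,"grip": 0.6},
  {"tx": 0,"ty": 0,"tz": 0.2,"turn": 0,"grip": 0.6},
  {"tx": 0,"ty": 0,"tz": 0,"turn": 0,"grip": 0.6},
  {"tx": 0,"ty": 0,"tz": 0,"turn": 0,"grip": 0},
  {"tx": 0,"ty": 0,"tz": 0,"turn": 0,"grip": 0},
  {"tx": 0,"ty": 0,"tz": 0,"turn": 0,"grip": 0},
  {"tx": 0,"ty": 0,"tz": 0,"turn": 0,"grip": 0},
  {"tx": 0,"ty": 0,"tz": 0,"turn": 0,"grip": 0},
  {"tx": 0,"ty": 0,"tz": 0,"turn": 0,"grip": 0},
])

```text
time: 14.8
position: [0.5381, -0.1602, 0.0561]
tool_rot: [0.001, -3.142, 0.0]
ft_force: [0.1, 0.6, -0.5]
grip_width: 0.034
grip_force: 0.0
```

```bash
python3 - <<'E'
from h import *
go(.538,-.160,.056);print(ctrl.get_state()['torque'])
E
```

```text
t 14.8 pos [ 0.5381 -0.1602  0.0561] yaw -179.97 tilt [-0.e+00 -1.e-04 -1.e+00] q [ 1.19  0.56 -1.19  1.82  0.57  1.15  1.38] w 0.03437369036034355 0.0 [ 0.07  0.62 -0.5 ] units [0.001 0.004 0.001]
[ 0.09559228 -0.18196005 -0.01182828]
```

```bash
python3 - <<'E'
from h import *
b=shot('scene','s3');a=shot('top','t3');go(.538,-.160,.056)
o=np.zeros((400,800,3),np.uint8)
for i,(d,u,v) in enumerate(((a,250,165),(b,150,160))):
    p=cv2.cvtColor(d['pixels'],cv2.COLOR_RGB2BGR)[v:v+100,u:u+100];o[:,400*i:400*i+400]=cv2.resize(p,(400,400),interpolation=cv2.INTER_CUBIC)
cv2.imwrite('pics/c3.png',o)
E
```

```text
t 14.9 pos [ 0.5381 -0.1602  0.056 ] yaw -179.97 tilt [-1.e-04 -1.e-04 -1.e+00] q [ 1.19  0.56 -1.19  1.82  0.57  1.15  1.38] w 0.014623088367788901 0.0 [ 0.2   0.13 -0.43] units [0.001 0.003 0.   ]
```

View pics/c3.png

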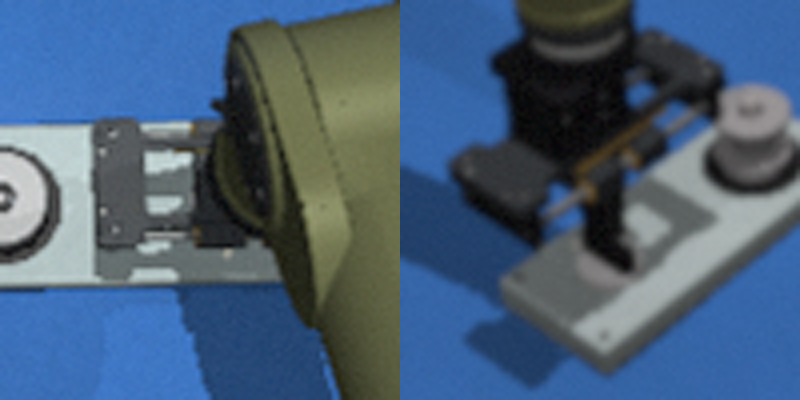

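```bash
python3 - <<'E'
from h import *
b=shot('scene','s4');s0=np.load('pics/s0.npz');go(.538,-.160,.056)
for p in([.538,-.16,.042],[.538,-.16,.06],[.538,-.16,.038],[.515,-.16,.06],[.561,-.16,.06],[.538,-.154,.06],[.528,-.16,.042],[.548,-.16,.042]):print(p,proj(b,np.array(p)).round(1))
o=np.zeros((400,800,3),np.uint8)
for i,(d,u,v) in enumerate(((s0,180,195),(b,180,195))):
    p=cv2.cvtColor(d['pixels'],cv2.COLOR_RGB2BGR)[v:v+50,u:u+50];o[:,400*i:400*i+400]=cv2.resize(p,(400,400),interpolation=cv2.INTER_CUBIC)
o=cv2.convertScaleAbs(o,alpha=1.6)
cv2.imwrite('pics/c4.png',o)
E
```

```text
t 14.95 pos [ 0.5381 -0.1602  0.056 ] yaw -179.97 tilt [-0.e+00 -1.e-04 -1.e+00] q [ 1.19  0.56 -1.19  1.82  0.57  1.15  1.38] w 0.014139763871266246 0.0 [-0.83 -0.96  0.03] units [0.001 0.004 0.001]
[0.538, -0.16, 0.042] [201.7 224. ]
[0.538, -0.16, 0.06] [201.1 219.4]
[0.538, -0.16, 0.038] [201.8 225. ]
[0.515, -0.16, 0.06] [195.4 215.8]
[0.561, -0.16, 0.06] [206.8 223.1]
[0.538, -0.154, 0.06] [202.6 218.3]
[0.528, -0.16, 0.042] [199.2 222.4]
[0.548, -0.16, 0.042] [204.1 225.6]
```

View pics/c4.png

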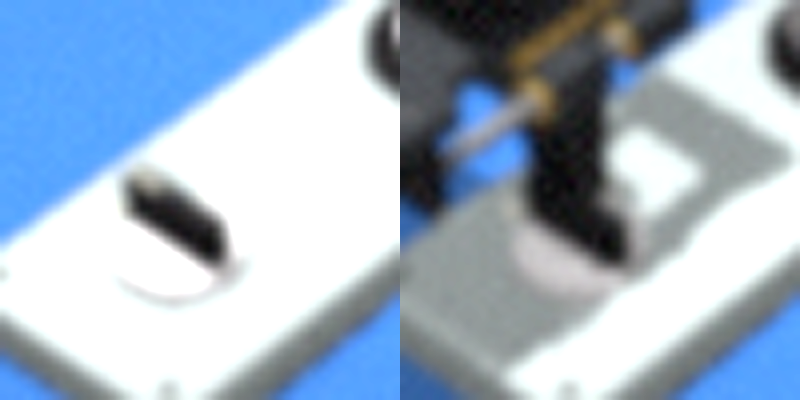

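The fingers shut without meeting the bar. In the crop the fingertips' lowest corner is near raw (200,224), which means tip height of about 0.059, at the top of the bar. So I open outside the disc, go down 10 mm watching force, and close again.

Call:
send_rows([
  {"tx": 0,"ty": 0,"tz": -0.1,"turn": 0,"grip": 0.7},
  {"tx": 0,"ty": 0,"tz": 0,"turn": 0,"grip": 0.7},
  {"tx": 0,"ty": 0,"tz": 0,"turn": 0,"grip": 0.7},
  {"tx": 0,"ty": 0,"tz": 0,"turn": 0,"grip": 0.7},
  {"tx": 0,"ty": 0,"tz": 0,"turn": 0,"grip": 0.7},
  {"tx": 0,"ty": 0,"tz": 0,"turn": 0,"grip": 0.7},
  {"tx": 0,"ty": 0,"tz": 0,"turn": 0,"grip": 0.7},
  {"tx": 0,"ty": 0,"tz": 0.1,"turn": 0,"grip": 0.7},
  {"tx": 0,"ty": 0,"tz": 0.08,"turn": 0,"grip": 0.7},
  {"tx": 0,"ty": 0,"tz": 0.08,"turn": 0,"grip": 0.7},
  {"tx": 0,"ty": 0,"tz": 0,"turn": 0,"grip": 0.7},
  {"tx": 0,"ty": 0,"tz": 0,"turn": 0,"grip": 0.7},
])

```text
time: 16.45
position: [0.5382, -0.1601, 0.0465]
tool_rot: [-0.001, 3.142, 0.0]
ft_force: [0.2, 0.4, 0.3]
grip_width: 0.701
grip_force: 0.0
```

Call:
send_rows([
  {"tx": 0,"ty": 0,"tz": 0,"turn": 0,"grip": 0},
  {"tx": 0,"ty": 0,"tz": 0,"turn": 0,"grip": 0},
  {"tx": 0,"ty": 0,"tz": 0,"turn": 0,"grip": 0},
  {"tx": 0,"ty": 0,"tz": 0,"turn": 0,"grip": 0},
  {"tx": 0,"ty": 0,"tz": 0,"turn": 0,"grip": 0},
  {"tx": 0,"ty": 0,"tz": 0,"turn": 0,"grip": 0},
])

```text
time: 17.2
position: [0.5381, -0.1592, 0.0465]
tool_rot: [0.001, -3.142, -0.002]
ft_force: [-0.1, 2.0, -0.6]
grip_width: 0.132
grip_force: 25.0
```

```bash
python3 - <<'E'
from h import *
go(.538,-.160,.056);print(ctrl.get_state()['torque'])
E
```

```text
t 17.2 pos [ 0.5381 -0.1592  0.0465] yaw -179.95 tilt [-0.      0.0013 -1.    ] q [ 1.18  0.57 -1.18  1.83  0.58  1.14  1.38] w 0.13228023250659063 25.00322788953781 [-0.05  2.04 -0.63] units [ 0.002 -0.013 -0.159]
[ 0.51438704 -0.18038672 -0.03796623]
```

Call:
send_rows([
  {"tx": 0,"ty": 0.015,"tz": 0,"turn": 0,"grip": 0},
  {"tx": 0,"ty": 0,"tz": 0,"turn": 0.8,"grip": 0},
  {"tx": 0,"ty": 0,"tz": 0,"turn": 0.8,"grip": 0},
  {"tx": 0,"ty": 0,"tz": 0,"turn": 0.8,"grip": 0},
  {"tx": 0,"ty": 0,"tz": 0,"turn": 0.8,"grip": 0},
  {"tx": 0,"ty": 0,"tz": 0,"turn": 0.8,"grip": 0},
  {"tx": 0,"ty": 0,"tz": 0,"turn": 0,"grip": 0},
], newtons=40)

```text
time: 18.08
position: [0.5381, -0.1592, 0.0464]
tool_rot: [0.863, 3.021, -0.001]
ft_force: [-1.0, 0.8, -0.1]
grip_width: 0.131
grip_force: 40.0
```

```bash
python3 - <<'E'
from h import *
go(.538,-.160,.0465);print(ctrl.get_state()['torque'])
E
```

```text
t 18.075 pos [ 0.5381 -0.1592  0.0464] yaw 148.11 tilt [-0.e+00 -4.e-04 -1.e+00] q [ 1.11  0.5  -1.06  1.83  0.49  1.1   0.88] w 0.1312155911182527 40.001333355903625 [-1.01  0.85 -0.06] units [-0.006 -0.012 -0.001]
[ 0.26396195 -0.14555829 -0.04617644]
```

Call:
send_rows([
  {"tx": 0,"ty": 0,"tz": 0,"turn": 0.8,"grip": 0},
  {"tx": 0,"ty": 0,"tz": 0,"turn": 0.8,"grip": 0},
  {"tx": 0,"ty": 0,"tz": 0,"turn": 0.8,"grip": 0},
  {"tx": 0,"ty": 0,"tz": 0,"turn": 0.8,"grip": 0},
  {"tx": 0,"ty": 0,"tz": 0,"turn": 0.7,"grip": 0},
  {"tx": 0,"ty": 0,"tz": 0,"turn": 0,"grip": 0},
  {"tx": 0,"ty": 0,"tz": 0,"turn": 0,"grip": 0},
])

```text
time: 18.95
position: [0.5381, -0.1592, 0.0464]
tool_rot: [-1.642, -2.678, 0.0]
ft_force: [-0.5, 0.6, 1.5]
grip_width: 0.128
grip_force: 40.0
```

```bash
python3 - <<'E'
from h import *
go(.538,-.160,.0465);print(ctrl.get_state()['torque'])
E
```

```text
t 18.95 pos [ 0.5381 -0.1592  0.0464] yaw 116.98 tilt [-2.e-04 -1.e-04 -1.e+00] q [ 1.04  0.45 -0.95  1.83  0.41  1.07  0.4 ] w 0.12833167034305526 40.001662373542786 [-0.5   0.65  1.48] units [-0.011 -0.007 -0.001]
[ 0.21199353 -0.11588038 -0.05818974]
```

Call:
send_rows([
  {"tx": 0,"ty": 0,"tz": 0,"turn": 0,"grip": 0.6},
  {"tx": 0,"ty": 0,"tz": 0,"turn": 0,"grip": 0.6},
  {"tx": 0,"ty": 0,"tz": 0,"turn": 0,"grip": 0.6},
  {"tx": 0,"ty": 0,"tz": 0,"turn": 0,"grip": 0.6},
  {"tx": 0,"ty": 0,"tz": -0.3,"turn": 0,"grip": 0.6},
  {"tx": 0,"ty": 0,"tz": -0.5,"turn": 0,"grip": 0.6},
  {"tx": 0,"ty": 0,"tz": -0.5,"turn": 0,"grip": 0.6},
  {"tx": 0,"ty": 0,"tz": -0.5,"turn": 0,"grip": 0.6},
  {"tx": 0,"ty": 0,"tz": -0.5,"turn": 0,"grip": 0.6},
  {"tx": 0,"ty": 0,"tz": -0.5,"turn": 0,"grip": 0.6},
])

```text
time: 20.2
position: [0.5383, -0.159, 0.2168]
tool_rot: [1.644, 2.675, -0.0]
ft_force: [0.6, -0.0, 0.8]
grip_width: 0.6
grip_force: 0.0
```

Call:
send_rows([
  {"tx": -0.5,"ty": -0.2,"tz": 0,"turn": 0,"grip": 0.6},
  {"tx": -0.5,"ty": -0.2,"tz": 0,"turn": 0,"grip": 0.6},
  {"tx": -0.5,"ty": -0.2,"tz": 0,"turn": 0,"grip": 0.6},
  {"tx": -0.5,"ty": -0.2,"tz": 0,"turn": 0,"grip": 0.6},
  {"tx": -0.5,"ty": -0.2,"tz": 0,"turn": 0,"grip": 0.6},
  {"tx": -0.5,"ty": -0.2,"tz": 0,"turn": 0,"grip": 0.6},
  {"tx": 0,"ty": 0,"tz": 0,"turn": 0,"grip": 0.6},
  {"tx": 0,"ty": 0,"tz": 0,"turn": 0,"grip": 0.6},
])

```text
time: 21.2
position: [0.5549, -0.3521, 0.2141]
tool_rot: [-1.645, -2.675, -0.002]
ft_force: [-0.8, 0.2, -0.0]
grip_width: 0.599
grip_force: 0.0
```

```bash
python3 - <<'E'
from h import *
b=shot('scene','s5');a=shot('top','t5');go(.538,-.160,.0465)
try:
    c,s=blob(a,250,214,14,(0,0,140),(180,80,255)); print(c,s,ray(a,*c,.082)); print('expect',proj(a,np.array([.5376,-.0104,.082])))
except Exception as e:print(e)
for z in(.082,.088):print(z,proj(b,np.array([.5376,-.0104,z])))
o=np.zeros((400,800,3),np.uint8)
for i,(d,u,v) in enumerate(((a,235,165),(b,170,150))):
    p=cv2.cvtColor(d['pixels'],cv2.COLOR_RGB2BGR)[v:v+100,u:u+100];o[:,400*i:400*i+400]=cv2.resize(p,(400,400),interpolation=cv2.INTER_CUBIC)
cv2.imwrite('pics/c5.png',o)
E
```

```text
t 21.3 pos [ 0.5553 -0.3511  0.2146] yaw 116.93 tilt [-0.e+00  6.e-04 -1.e+00] q [ 1.19  0.49 -0.93  1.41  0.39  1.44  0.73] w 0.5984151051194203 0.0 [ 0.88  0.62 -0.02] units [2.969 1.185 2.803]
[249.82394409 213.99827576] [22.86035919 22.93704414] [ 0.53825061 -0.01079888  0.082     ]
expect [249.67304332 214.25574813]
0.082 [236.68660307 187.19532227]
0.088 [236.59294859 185.63674701]
```

View pics/c5.png

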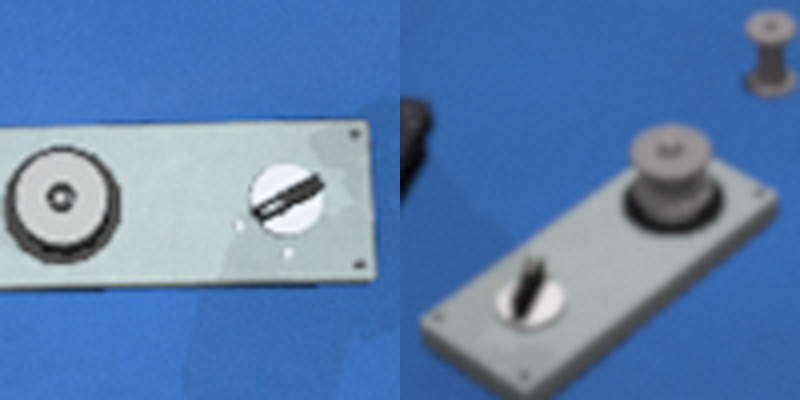

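The crops show the spool flush and centred, with its top at (249.8,214.0) against an expected (249.7,214.3). The knob's line points at the second dot (near 295,221), and the arm is clear of everything.

```bash
python3 -c "
from bench import ctrl
print(ctrl.close_job())"
```

```text
the job is handed in; nothing more can be done
None
```

I handed the job in at about 21 s: the last pictures show the wide spool released and flush on its seat, the knob clicked over into its second position, and nothing touching the robot; the verdict itself was not shown to me.

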